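Snap the sprung turner rest over to its other stop

TASK

The turner rest, the sprung stand with the round cross-bar on top, is folded over to the left. Push it upright and on past its sprung middle point so that it snaps right over and stays against its other stop, on the right. Leave the other sprung stand, the one with the round plate on top, folded to the left as it is.

Things in the scene. Friction and masses are not known exactly. Their poses are not given: they have to be found in the camera images.
- rest_bar (a point): Middle of the turner rest's steel cross-bar: round, 10 mm thick, 52 mm long, parallel to the hinge, its ends in 18 mm balls. A flat stem (22 x 6 mm) holds it 120 mm from the hinge axis. At the start the stem leans 30 degrees from upright to the left (+y, up to 30 degrees askew): the bar is 139 mm above the table and 60 mm sideways of the hinge. Upright it is 155 mm above the table.
- rest_pivot (a point): Middle of the turner rest's hinge axis, 35 mm above the table, on a steel foot plate (90 x 110 x 6 mm) fixed to the table. x runs along the hinge; y points level to the side to which the rest leans at the start, and it must end leaning to -y. Two buffer posts on the foot, 24 mm either side of the hinge and 59 mm high, stop the stem at 30 degrees either way.
- turner_rest (a joint): Angle of the turner rest (rad): 0 = start stop, leaning 30 degrees left; 0.524 = upright, the over-centre point; 1.047 = other stop, 30 degrees right. A coil spring beside the stem drives it from upright to the nearer stop: 4 to 8 N pushed level at the bar starts it, less is needed towards upright, and beyond that it jumps to the far stop by itself.
- plate_stand (a joint): Angle of the other stand: same foot, hinge, stem, spring and values, but a flat round steel plate of 64 mm diameter (its top 140 mm from the hinge axis) in place of the bar. 0 = its stop on the left, where it starts and must stay; 1.047 = its other stop. It stands 0.23 m or more to the left or right of the turner rest, hinge to hinge.

How it is judged:
By the outcome, as a careful person would: the job done as asked, in the order asked, and still so for the second after the job is handed in, with the robot touching nothing.
It also fails if it takes over 32 s, if anything falls off the work surface, if the arm or the gripper's body presses on something with over 40 N, if the wrist force passes 120 N, or if a joint passes its speed limit or range.

ROBOT

A 6-joint arm with a two-finger parallel gripper is mounted at the origin on a cart in front of the work surface, level with it; the furniture and walls round the work are solid. World frame = base frame: x ahead of the robot, y to its left, z up, the work surface at z = 0. Lengths are in m, angles in rad, forces in N, time in s.
With the tool pointing down it reaches from about 0.4 to 0.925 m from the base axis. Payload 12.5 kg.
Tool frame: the origin (TCP) lies on the centre line of the jaws, within the pads' length; the fingertips stand 22 mm ahead of it and the grasp point (between the pads) lies 3 mm ahead of it; z points along the fingers, y is the direction in which the jaws open and shut (so a half turn about z gives the same grasp; the last joint's range is limited). The gripper opens to 95 mm and grips with 3 to 60 N. Pads are 20 mm wide; open, the fingers measure 119 mm over their backs; the gripper's body (75 mm by 180 mm) begins 59 mm behind the grasp point.
Start: joints at [1.086, 0.491, 1.559, -0, 1.092, -0.106], TCP at [0.231, 0.581, 0.237] pointing down, gripper open.
Joint ranges: [-3.1, 3.1], [-0.84, 2.19], [0.05, 2.79], [-1.13, 4.28], [0.06, 2.93], [-2.69, 2.69]. Speed limits (rad/s): [2.22, 2.22, 2.79, 3.14, 3.14, 3.14].

INTERFACE

Orientations are given as a unit quaternion [w, x, y, z].
In Python, from cell import arm gives the robot as it stands.
- The arm moves only by the tool carry_out, never from a script. Its argument "steps" is a list of rows, each an object with "dr": the turn, a rotation vector about the tool's x, y, z in rad, a list of three; "offset": the shift along the tool's x, y, z in m, a list of three; "fingers": the opening, from -1 (shut) to 1 (fully open). A call has exactly 8 rows; each row shifts and turns the commanded pose from where the row before left it, along the tool's axes as they then stand; what a row does not reach is not made up. A row lasts 1/10 s, in which the tool goes at most 50 mm and 8.59 degrees, less where a joint would pass 70% of its speed; a pose out of reach is approached as far as the arm can. A call is refused whole if a number of a shift passes 0.05 or a number of a turn 0.15, either way. A call with a gripper value outside its range is refused whole. The fingers move at their own pace and stop on an object; "newtons" is the grip in N (left out, the last holds). Time passes only in rows, so rows that do not move let the fingers close, or fill a call up. It gives the time, the measured TCP pose, the force and the opening at its end, in the units of the state.
- arm.read_state(): the state, without advancing time (a new reading comes with each control period).
- arm.grab_frame(name): name is "scene" or "side" or "wrist"; returns the picture (480x640x3 uint8, blue, green, red); there is no depth.
- arm.camera_params(name): a dict with "intrinsics" (3x3 intrinsics, pixels), "k1" (the pictures are not rectified: a ray, as slopes to the right and down, at radius r is drawn at 1 + k1 r^2 times it, then the intrinsics apply), "pose" (4x4, takes a point from camera to world coordinates). Camera axes: x right, y down, z forward; pixel columns grow to the right and rows downward; lengths in m; the calibration is good to about 2 mm. A picture is of the moment at which its call begins: read the wrist's pose just before it. camera_params takes no time and is no camera call; for the wrist camera it gives the pose at the moment of the call.
- arm.sign_off(): hands the job in, once; it reports no verdict.
The state is a dict: "time_s": time; "qpos": joint angles; "qd": joint speeds; "tau": joint torques, N m; "position": TCP position; "tool_rot": TCP orientation; "contact_force": force on the tool from outside, world axes, zero at the start; "torque": the same for the moment, N m; "grip_width": finger opening in m.
Only numpy, scipy, OpenCV 4.12 (cv2) and the standard library are available. Lean on these libraries where they do the work, as an engineer would, in place of code of your own. Each camera call takes 0.05 s, during which the arm holds its last target.

## Working session

There is one attempt and no reset: what is moved stays moved. The work goes in short steps, Python scripts to look and compute and a tool call to move; the robot and the scene stay as the last step left them, time stands still between calls to the robot, and variables do not carry over. Pictures are saved under pics/ and viewed, and the job is handed in when it is done.

Besides the shell and the picture viewer there is one more tool, called after "Emit:" by a JSON object that holds its "method" and its "body", one argument or row to a line. carry_out: Moves the arm, as the interface text tells. Its arguments: {"type":"object","properties":{"steps":{"type":"array","items":{"type":"object","properties":{"dr":{"type":"array","items":{"type":"number"}},"offset":{"type":"array","items":{"type":"number"}},"fingers":{"type":"number"}}}},"newtons":{"type":"number"}},"required":["steps"]}

```bash
mkdir -p pics; ls
cat > h.py <<'E'
import numpy as np,cv2
from cell import arm
from scipy.spatial.transform import Rotation as R
def ray(name,px,P=None):
    P=P or arm.camera_params(name);K=np.array(P["intrinsics"]);k=P["k1"];T=np.array(P["pose"])
    d=cv2.undistortPoints(np.array([[px]],float),K,np.array([k,0,0,0,0.]))[0,0]
    v=T[:3,:3]@np.array([d[0],d[1],1]);return T[:3,3],v/np.linalg.norm(v)
def tri(l):
    A=np.zeros((3,3));b=np.zeros(3)
    for o,v in l:
        M=np.eye(3)-np.outer(v,v);A+=M;b+=M@o
    p=np.linalg.solve(A,b);return p,[np.linalg.norm((np.eye(3)-np.outer(v,v))@(p-o)) for o,v in l]
def atz(name,px,z):
    o,v=ray(name,px);return o+v*(z-o[2])/v[2]
def proj(name,p):
    P=arm.camera_params(name);T=np.linalg.inv(np.array(P["pose"]))
    return cv2.projectPoints(np.array([p],float),cv2.Rodrigues(T[:3,:3])[0],T[:3,3],np.array(P["intrinsics"]),np.array([P["k1"],0,0,0,0.]))[0][0,0]
E
python3 - <<'E'
from h import *
for n in ["scene","side"]:
    cv2.imwrite(f"pics/{n}0.png",arm.grab_frame(n)); print(n,np.round(arm.camera_params(n)["pose"],3).tolist())
s=arm.read_state();print(s)
E
```

```text
pics
scene [[0.818, -0.24, 0.523, -0.059], [-0.575, -0.312, 0.756, -0.815], [-0.018, -0.919, -0.393, 0.568], [0.0, 0.0, 0.0, 1.0]]
side [[0.996, -0.054, 0.074, 0.452], [-0.091, -0.515, 0.852, -0.795], [-0.008, -0.855, -0.518, 0.611], [0.0, 0.0, 0.0, 1.0]]
{'time_s': 0.1, 'qpos': array([ 1.08640744e+00,  4.91490311e-01,  1.55937953e+00, -1.55064100e-05,
        1.09166888e+00, -1.05585054e-01]), 'qd': array([-6.58722400e-04, -6.78742501e-04, -1.87207034e-03, -9.29000496e-05,
       -1.67690142e-04,  7.24715318e-04]), 'tau': array([ 1.97072950e-03, -6.13616967e+01, -2.58610618e+01,  6.94820867e-02,
        4.70328424e-02, -6.07950000e-06]), 'position': array([0.23101917, 0.58054113, 0.23612883]), 'tool_rot': array([-1.30942084e-04,  1.88268007e-01,  9.82117576e-01, -4.54599919e-04]), 'contact_force': array([ 0.99733391,  0.01364305, -0.6881533 ]), 'torque': array([-0.0009621 ,  0.03076455,  0.00250938]), 'grip_width': 0.09500735343492918}
```

View pics/scene0.png

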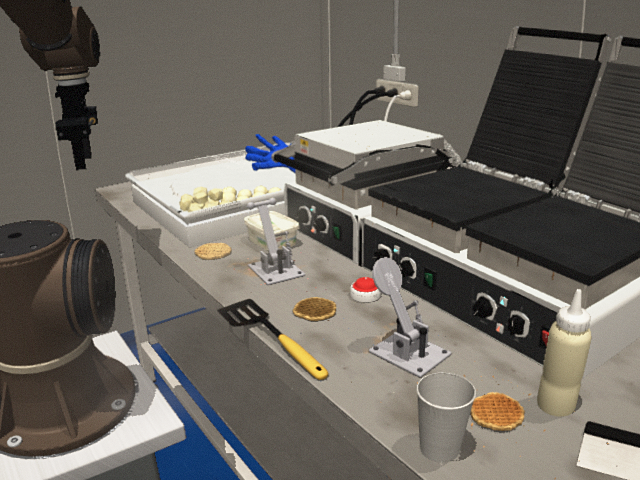

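View pics/side0.png

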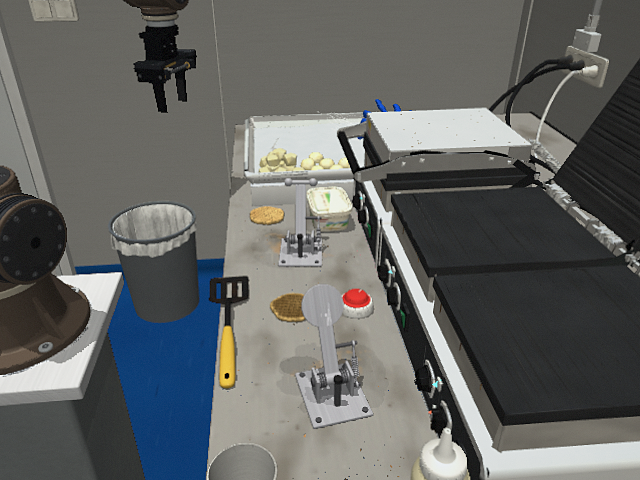

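The bar stand is the far one (bar near scene 265,203 and side 300,182), and the plate stand is the near one. I'll zoom in on the bar stand.

Run:
```python
import cv2,numpy as np
a=cv2.imread('pics/scene0.png')[185:295,225:325];b=cv2.imread('pics/side0.png')[170:280,255:355]
o=np.hstack([cv2.resize(x,None,fx=4,fy=4,interpolation=cv2.INTER_CUBIC) for x in(a,b)])
cv2.imwrite('pics/z0.png',o)
```

```text
(no output)
```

View pics/z0.png

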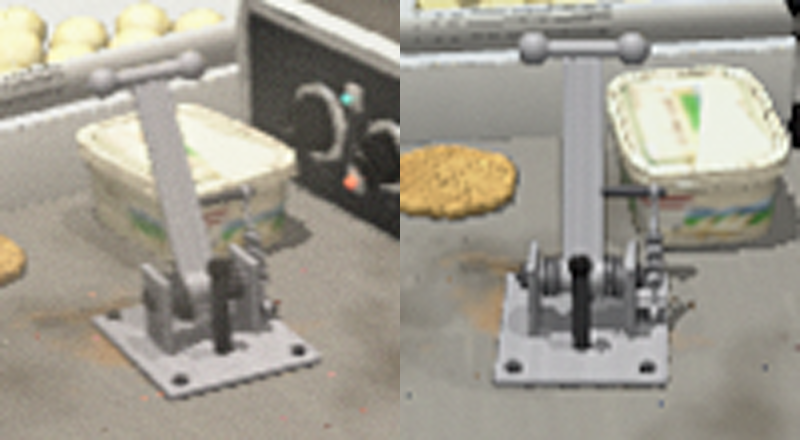

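Run:
```python
from h import *
a,ea=tri([ray("scene",(250.5,205.7)),ray("side",(288.5,181.5))])
b,eb=tri([ray("scene",(273,201.2)),ray("side",(313.2,181.7))])
print(a,ea,b,eb,np.linalg.norm(a-b),(a+b)/2)
# foot corners (z=.006): zoomed
s=lambda u,v:(225+u/4,185+v/4)
d=lambda u,v:(255+(u-400)/4,170+v/4)
for p in [(95,320),(170,395),(320,355)]: print('sc',atz("scene",s(*p),.006))
for p in [(495,382),(666,384)]: print('si',atz("side",d(*p),.006))
for p in [(182,379),(298,350),(113,315)]: print('sc hole',atz("scene",s(*p),.006))
for p in [(513,368),(648,368)]: print('si hole',atz("side",d(*p),.006))
# margarine tub, rear tray, plate
for n,p in [("side",(305,205)),("side",(352,230))]: print(n,atz(n,p,0))
# plate stand
for p in [(370,350),(415,373),(451,350)]: print('plate foot',atz("scene",p,.006))
```

```text
[0.50020349 0.25648235 0.13835012] [np.float64(0.0009052357957666196), np.float64(0.0009052357957664781)] [0.55195641 0.24726446 0.13969404] [np.float64(0.0007010997500637988), np.float64(0.0007010997500636456)] 0.05258460003675816 [0.52607995 0.25187341 0.13902208]
sc [0.47853715 0.24228217 0.006     ]
sc [0.46620718 0.13881361 0.006     ]
sc [0.55457636 0.13037864 0.006     ]
si [0.46926986 0.13733506 0.006     ]
si [0.55655828 0.12633969 0.006     ]
sc hole [0.48060644 0.15080876 0.006     ]
sc hole [0.54845389 0.14257153 0.006     ]
sc hole [0.48978672 0.24186125 0.006     ]
si hole [0.47915577 0.1497018  0.006     ]
si hole [0.54894372 0.14241018 0.006     ]
side [0.54733806 0.41924816 0.        ]
side [0.64457177 0.27950506 0.        ]
plate foot [ 0.4812339  -0.17714869  0.006     ]
plate foot [ 0.49665768 -0.27147413  0.006     ]
plate foot [ 0.59011944 -0.2613197   0.006     ]
```

Run:
```python
from h import *
print('tub lid corner',tri([ray("side",(351,211)),ray("scene",(298.7,223.7))]))
print('tray corner',tri([ray("side",(246,118)),ray("scene",(128,181))]))
s=arm.read_state();q=s["tool_rot"];M=R.from_quat([q[1],q[2],q[3],q[0]]).as_matrix();print(M.round(3))
t=np.array([.533,.297,.236]);print(M.T@(t-s["position"]), s["position"])
```

```text
tub lid corner (array([0.6407195 , 0.28242864, 0.05054732]), [np.float64(0.0022655451839146503), np.float64(0.0022655451839145124)])
tray corner (array([0.40293892, 0.84257085, 0.08244305]), [np.float64(0.011391918817353748), np.float64(0.011391918817353689)])
[[-0.929  0.37  -0.   ]
 [ 0.37   0.929 -0.001]
 [ 0.    -0.001 -1.   ]]
[-3.85427794e-01 -1.51767485e-01  2.38676086e-04] [0.23101917 0.58054113 0.23612883]
```

Emit:
{"method": "carry_out", "body": {
  "newtons": 20,
  "steps": [
    {"offset": [-0.03, -0.012, 0], "dr": [0, 0, 0], "fingers": -1},
    {"offset": [-0.03, -0.012, 0], "dr": [0, 0, 0], "fingers": -1},
    {"offset": [-0.03, -0.012, 0], "dr": [0, 0, 0], "fingers": -1},
    {"offset": [-0.03, -0.012, 0], "dr": [0, 0, 0], "fingers": -1},
    {"offset": [-0.03, -0.012, 0], "dr": [0, 0, 0], "fingers": -1},
    {"offset": [-0.03, -0.012, 0], "dr": [0, 0, 0], "fingers": -1},
    {"offset": [-0.03, -0.012, 0], "dr": [0, 0, 0], "fingers": -1},
    {"offset": [-0.03, -0.012, 0], "dr": [0, 0, 0], "fingers": -1}
  ]
}}

```text
time_s: 0.9
position: [0.4194, 0.4017, 0.2364]
tool_rot: [-0.0, 0.188, 0.982, -0.0]
contact_force: [0.7, 0.7, 0.0]
grip_width: 0.0363
```

Emit:
{"method": "carry_out", "body": {
  "steps": [
    {"offset": [-0.03, -0.012, 0], "dr": [0, 0, 0], "fingers": -1},
    {"offset": [-0.03, -0.012, 0], "dr": [0, 0, 0], "fingers": -1},
    {"offset": [-0.03, -0.012, 0], "dr": [0, 0, 0], "fingers": -1},
    {"offset": [-0.03, -0.012, 0], "dr": [0, 0, 0], "fingers": -1},
    {"offset": [0, 0, 0], "dr": [0, 0, -0.08], "fingers": -1},
    {"offset": [0, 0, 0], "dr": [0, 0, -0.08], "fingers": -1},
    {"offset": [0, 0, 0], "dr": [0, 0, -0.07], "fingers": -1},
    {"offset": [0, 0, 0], "dr": [0, 0, 0], "fingers": -1}
  ]
}}

```text
time_s: 1.7
position: [0.5123, 0.3136, 0.2363]
tool_rot: [-0.0, 0.074, 0.997, -0.0]
contact_force: [-0.3, -0.0, 0.5]
grip_width: 0.0003
```

Run:
```python
from h import *
s=arm.read_state();q=s["tool_rot"];M=R.from_quat([q[1],q[2],q[3],q[0]]).as_matrix();print(M.round(3))
print(s["time_s"],s["position"],s["grip_width"],s["contact_force"])
t=np.array([.533,.297,.142]);print(M.T@(t-s["position"]))
cv2.imwrite('pics/side1.png',arm.grab_frame("side"));cv2.imwrite('pics/wrist1.png',arm.grab_frame("wrist"))
```

```text
[[-0.989  0.147 -0.001]
 [ 0.147  0.989 -0.   ]
 [ 0.    -0.    -1.   ]]
1.7 [0.51228877 0.31364753 0.23634221] 0.00026026811475562164 [-0.34725588 -0.02884282  0.51239129]
[-0.02298537 -0.01338674  0.0943346 ]
```

View pics/side1.png

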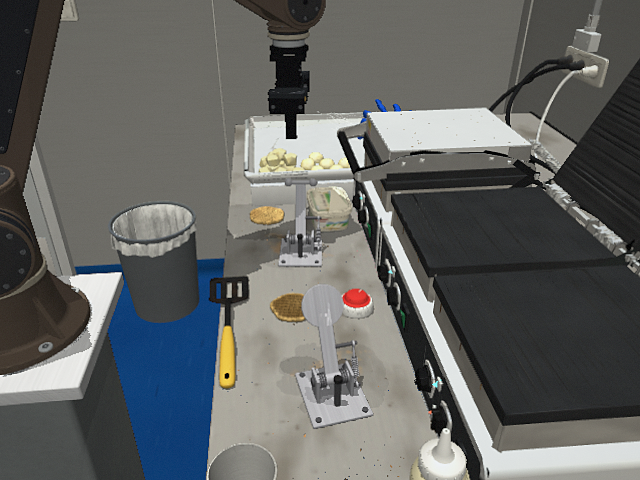

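View pics/wrist1.png

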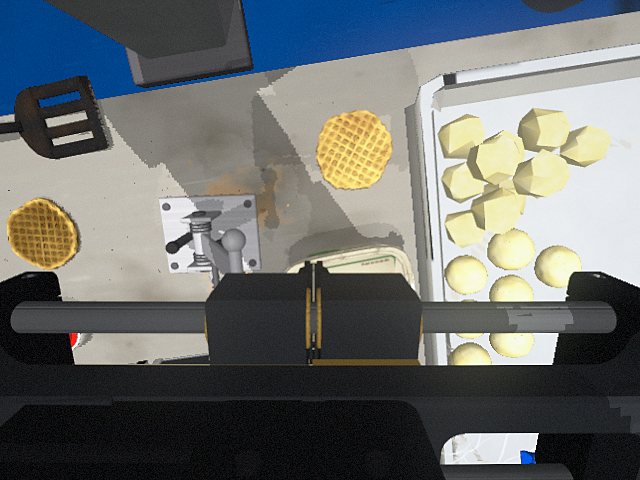

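The shut fingers are over the far side of the bar (side 291,130; bar at 300,182). Next: shift to the bar's middle, then descend.

Emit:
{"method": "carry_out", "body": {
  "steps": [
    {"offset": [-0.023, 0, 0], "dr": [0, 0, 0], "fingers": -1},
    {"offset": [0, 0, 0.02], "dr": [0, 0, 0], "fingers": -1},
    {"offset": [0, 0, 0.02], "dr": [0, 0, 0], "fingers": -1},
    {"offset": [0, 0, 0.02], "dr": [0, 0, 0], "fingers": -1},
    {"offset": [0, 0, 0.02], "dr": [0, 0, 0], "fingers": -1},
    {"offset": [0, 0, 0.015], "dr": [0, 0, 0], "fingers": -1},
    {"offset": [0, 0, 0], "dr": [0, 0, 0], "fingers": -1},
    {"offset": [0, 0, 0], "dr": [0, 0, 0], "fingers": -1}
  ]
}}

```text
time_s: 2.6
position: [0.5352, 0.3105, 0.1419]
tool_rot: [-0.0, 0.075, 0.997, 0.0]
contact_force: [-0.4, 0.6, -0.3]
grip_width: 0.0004
```

Run:
```python
from h import *
s=arm.read_state();q=s["tool_rot"];M=R.from_quat([q[1],q[2],q[3],q[0]]).as_matrix()
print(s["time_s"],s["position"],s["contact_force"])
print(M.T@(np.array([.526,.252,.139])-s["position"]))
a=arm.grab_frame("side")[110:270,220:400];b=arm.grab_frame("scene")[110:270,180:360]
cv2.imwrite('pics/z2.png',np.hstack([cv2.resize(x,(400,356),interpolation=cv2.INTER_CUBIC) for x in(a,b)]))
```

```text
2.6 [0.53519291 0.31053336 0.14192779] [-0.35102918  0.64619646 -0.32995254]
[ 0.0003632  -0.0592499   0.00292448]
```

View pics/z2.png

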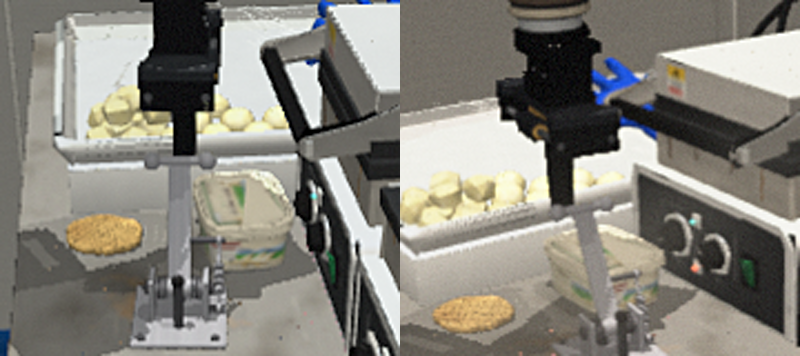

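Fingers are centred behind the bar (side zoom 185,150). Now push.

Emit:
{"method": "carry_out", "body": {
  "steps": [
    {"offset": [0, -0.01, 0], "dr": [0, 0, 0], "fingers": -1},
    {"offset": [0, -0.01, 0], "dr": [0, 0, 0], "fingers": -1},
    {"offset": [0, -0.01, 0], "dr": [0, 0, 0], "fingers": -1},
    {"offset": [0, -0.01, 0], "dr": [0, 0, 0], "fingers": -1},
    {"offset": [0, -0.008, 0], "dr": [0, 0, 0], "fingers": -1},
    {"offset": [0, -0.008, 0], "dr": [0, 0, 0], "fingers": -1},
    {"offset": [0, -0.008, 0], "dr": [0, 0, 0], "fingers": -1},
    {"offset": [0, -0.008, 0], "dr": [0, 0, 0], "fingers": -1}
  ]
}}

```text
time_s: 3.5
position: [0.5249, 0.2391, 0.1424]
tool_rot: [0.001, 0.074, 0.997, 0.001]
contact_force: [1.4, 3.8, 3.7]
grip_width: 0.0007
```

Run:
```python
from h import *
s=arm.read_state()
print(s["time_s"],s["position"],s["contact_force"])
a=arm.grab_frame("side")[110:270,220:400];b=arm.grab_frame("scene")[110:270,180:360]
cv2.imwrite('pics/z3.png',np.hstack([cv2.resize(x,(400,356),interpolation=cv2.INTER_CUBIC) for x in(a,b)]))
```

```text
3.5 [0.52494847 0.23906294 0.14240388] [1.39949401 3.82809188 3.7192661 ]
```

View pics/z3.png

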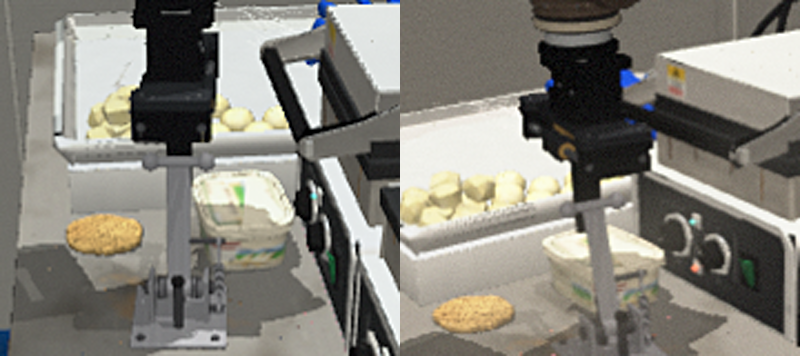

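Contact is at about 4 N and the bar is rising. Continuing past the middle.

Emit:
{"method": "carry_out", "body": {
  "steps": [
    {"offset": [0, -0.008, 0], "dr": [0, 0, 0], "fingers": -1},
    {"offset": [0, -0.008, 0], "dr": [0, 0, 0], "fingers": -1},
    {"offset": [0, -0.008, 0], "dr": [0, 0, 0], "fingers": -1},
    {"offset": [0, -0.008, 0], "dr": [0, 0, 0], "fingers": -1},
    {"offset": [0, -0.006, 0], "dr": [0, 0, 0], "fingers": -1},
    {"offset": [0, -0.004, 0], "dr": [0, 0, 0], "fingers": -1},
    {"offset": [0, 0, 0], "dr": [0, 0, 0], "fingers": -1},
    {"offset": [0, 0, 0], "dr": [0, 0, 0], "fingers": -1}
  ]
}}

```text
time_s: 4.4
position: [0.5182, 0.1976, 0.1416]
tool_rot: [-0.0, 0.074, 0.997, 0.0]
contact_force: [0.1, -0.6, -0.1]
grip_width: 0.0003
```

Run:
```python
from h import *
s=arm.read_state()
print(s["time_s"],s["position"],s["contact_force"])
a=arm.grab_frame("side")[110:290,220:400];b=arm.grab_frame("scene")[110:290,180:360]
cv2.imwrite('pics/z4.png',np.hstack([cv2.resize(x,(400,400),interpolation=cv2.INTER_CUBIC) for x in(a,b)]))
```

```text
4.4 [0.5181958  0.19761955 0.14162535] [ 0.14418147 -0.56887819 -0.08874641]
```

View pics/z4.png

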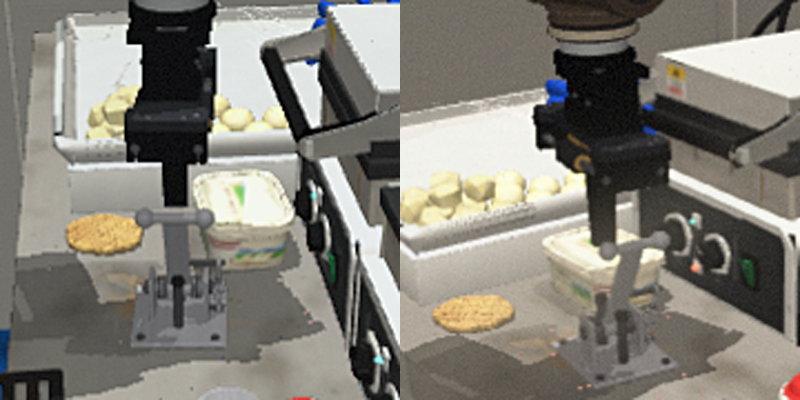

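It snapped over and the force is back to about zero. I'll retreat backwards and up, then check.

Emit:
{"method": "carry_out", "body": {
  "steps": [
    {"offset": [0, 0.01, 0], "dr": [0, 0, 0], "fingers": -1},
    {"offset": [0, 0.015, -0.01], "dr": [0, 0, 0], "fingers": -1},
    {"offset": [0, 0.015, -0.02], "dr": [0, 0, 0], "fingers": -1},
    {"offset": [0, 0.015, -0.03], "dr": [0, 0, 0], "fingers": -1},
    {"offset": [0, 0.015, -0.03], "dr": [0, 0, 0], "fingers": -1},
    {"offset": [0, 0.01, -0.02], "dr": [0, 0, 0], "fingers": -1},
    {"offset": [0, 0, 0], "dr": [0, 0, 0], "fingers": -1},
    {"offset": [0, 0, 0], "dr": [0, 0, 0], "fingers": -1}
  ]
}}

```text
time_s: 5.3
position: [0.5297, 0.2773, 0.2513]
tool_rot: [-0.0, 0.074, 0.997, 0.0]
contact_force: [0.6, -0.2, -0.5]
grip_width: 0.0004
```

Run:
```python
from h import *
s=arm.read_state()
print(s["time_s"],s["position"],s["contact_force"])
A=arm.grab_frame("side");B=arm.grab_frame("scene");cv2.imwrite('pics/side5.png',A)
yd=np.array([.147,.989,0]);bar=np.array([.526,.252,.139])
for n in("side","scene"):print(n,"expected bar",proj(n,bar-.12*yd))
cv2.imwrite('pics/z5.png',np.hstack([cv2.resize(x,(400,400),interpolation=cv2.INTER_CUBIC) for x in(A[160:290,240:370],B[185:315,215:345])]))
```

```text
5.3 [0.52969851 0.27726726 0.25126261] [ 0.6165382  -0.21332779 -0.51863882]
side expected bar [296.5161978  207.68354233]
scene expected bar [283.32245166 220.44837449]
```

View pics/z5.png

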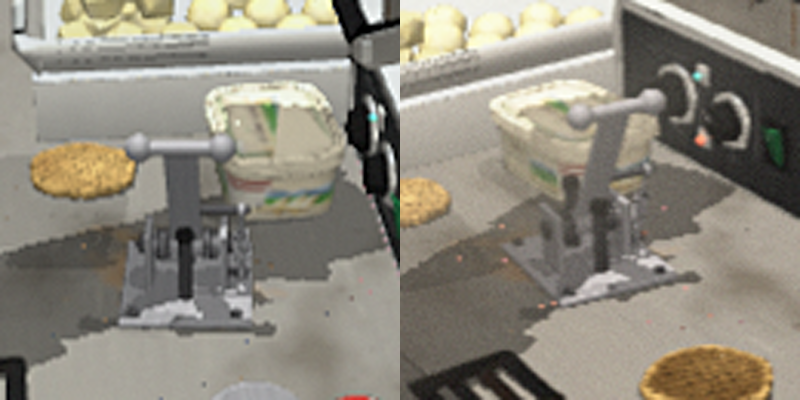

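View pics/side5.png

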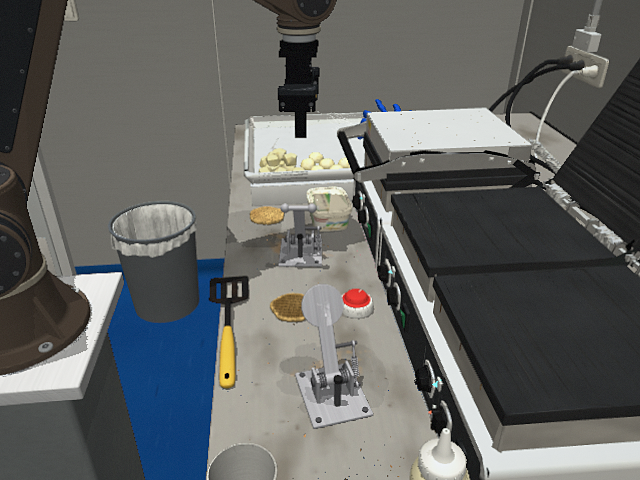

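The bar is at side (299,208), against an expected (297,208), and at scene (284,220), against (283,220), so it is on its right stop. The plate stand is unchanged, with its plate still at side (322,305).

```bash
python3 -c "
from cell import arm
print(arm.sign_off())"
```

```text
the job is handed in; nothing more can be done
None
```

The turner rest is now over on the right, resting against its far stop, and I have handed the job in. I pushed the middle of its cross-bar from the left with shut fingers, at about 4 N midway. It snapped over past the middle, and I then backed the gripper off.

- **Turner rest:** in both camera views the bar is within about 3 pixels of where the right stop should put it.
- **Plate stand:** it looks unchanged in the side view, still folded to the left.
- **Robot:** the gripper is clear of everything, with contact force at noise level. The clock read 5.3 s at the last check.

No checks failed or disagreed.

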